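Turn the tawa's dial on by one click

TASK

Start the tawa warming: press a fingertip lightly on the knurled dial of the plate that the tawa stands on, and turn it by friction clockwise from off until it clicks into the first detent (low), without overrunning to the second. Leave the other dial off, do not lift or shift any cookware or utensil, and finish clear of everything.

Things in the scene. Friction and masses are not known exactly. Their poses are not given: they have to be found in the camera images.
- hob: fixed two-plate hob, 360 (its x) by 540 mm (its y), flat black top 65 mm up; origin on the counter under its centre; front to -x, left +y. Plates at x = +55 mm, y = +135 mm (left) and -135 mm (right); dials at x = -130 mm, y = +140 mm (left) and -140 mm (right). Each dial belongs to the plate straight behind it
- dial_left (a joint): left dial's angle, rad: starts at 0 (off), grows as it turns clockwise seen from above. A detent holds it at 0 (off), 0.70 (first click, low) and 1.40 (second click, high); the crests between lie near 0.35 and 1.05: past a crest it snaps on by itself, let go before it, it snaps back. Turning it over a crest takes about 0.05 N m
- dial_left_top (a point): centre of the top face of the left dial (+y of the hob): flat aluminium disc, 88 mm across, 14 mm thick, axis vertical, this face 20 mm above the hob's top, knurled on rim and top, with a black pointer line. A fingertip's friction on the top (20 to 36 mm from the centre) or rim turns it. Sprung: sinks 1 mm per 2 N pressed, 5 mm at most. White dots beyond it mark off (small, left), low (middle), high (large, right)
- dial_right (a joint): right dial's angle, rad: starts at 0 (off), grows as it turns clockwise seen from above. A detent holds it at 0 (off), 0.70 (first click, low) and 1.40 (second click, high); the crests between lie near 0.35 and 1.05: past a crest it snaps on by itself, let go before it, it snaps back. Turning it over a crest takes about 0.05 N m
- dial_right_top (a point): centre of the top face of the right dial (-y of the hob): flat aluminium disc, 88 mm across, 14 mm thick, axis vertical, this face 20 mm above the hob's top, knurled on rim and top, with a black pointer line. A fingertip's friction on the top (20 to 36 mm from the centre) or rim turns it. Sprung: sinks 1 mm per 2 N pressed, 5 mm at most. White dots beyond it mark off (small, left), low (middle), high (large, right)
- tawa: aluminium tawa (flat round pan), 230 mm across, 16 mm high, with a black handle to the back that ends 195 mm from its centre, 39 mm up; stands on one of the two plates; origin at the centre of its underside
- kadai: round steel pan, deeper: 180 mm across, 65 mm high, two small loop handles reaching 112 mm from its centre; stands on the other plate; origin at the centre of its underside
- ghee_pot: closed steel ghee pot, 72 mm across, 66 mm high, standing on the hob between the two dials; origin at the centre of its underside
- spatula: wooden dosa spatula lying flat on the counter before the hob, 275 mm long, 75 mm wide blade, 8 mm thick; origin below the shaft, 145 mm from the handle's end
- ladle: steel ladle lying on the counter before the hob: round cup 80 mm across and 28 mm high, handle reaching 210 mm along its -x; origin under the cup's centre
- bowl: green ceramic bowl, 130 mm across, 60 mm high, on the counter left of the hob; origin at the centre of its underside
- tumbler: steel tumbler, 70 mm across, 100 mm high, on the counter left of the hob; origin at the centre of its underside

How it is judged:
At the end, for the whole second after the job is handed in: The dial of the plate with the tawa rests in its first click (0.70 rad, within 0.15), the other dial is off (within 0.15 rad of 0), both are still, and no cookware or utensil has moved more than 20 mm (((y of tawa in the frame of hob above 0 m and value of joint dial_left between 0.55 and 0.85 rad and value of joint dial_right between -0.15 and 0.15 rad) or (not (y of tawa in the frame of hob above 0 m) and value of joint dial_right between 0.55 and 0.85 rad and value of joint dial_left between -0.15 and 0.15 rad)) and velocity of joint dial_left between -0.1 and 0.1 rad/s and velocity of joint dial_right between -0.1 and 0.1 rad/s and distance of each of tawa, kadai, ghee_pot, spatula, ladle, bowl, tumbler from where it was at the start of the episode below 0.02 m); the robot touches nothing.
It fails at once if a dial is turned on past the first click towards the second (over 1.1 rad) (value of joint any of dial_left, dial_right above 1.1 rad).
It fails at once if the dial of the plate without the tawa is turned on (over 0.35 rad) ((y of tawa in the frame of hob above 0 m and value of joint dial_right above 0.35 rad) or (not (y of tawa in the frame of hob above 0 m) and value of joint dial_left above 0.35 rad)).
It fails at once if a dial is pressed hard, with more than 30 N (contact force between any of the fingers, the arm and dial_left above 30 N or contact force between any of the fingers, the arm and dial_right above 30 N).
It fails at once if cookware or a utensil is lifted, carried or shifted more than 20 mm (distance of any of tawa, kadai, ghee_pot, spatula, ladle, bowl, tumbler from where it was at the start of the episode above 0.02 m).
It also fails if it takes over 38 s, if anything falls off the work surface, if the arm or the gripper's body presses on something with over 40 N, if the wrist force passes 120 N, or if a joint passes its speed limit or range.

ROBOT

A 6-joint arm with a two-finger parallel gripper is mounted at the origin on the work surface. World frame = base frame: x ahead of the robot, y to its left, z up, the work surface at z = 0. Lengths are in m, angles in rad, forces in N, time in s.
With the tool pointing down it reaches from about 0.25 to 0.725 m from the base axis. Payload 4 kg.
Tool frame: the origin (TCP) lies on the centre line of the jaws, within the pads' length; the fingertips stand 17 mm ahead of it and the grasp point (between the pads) lies 2 mm behind it; z points along the fingers, y is the direction in which the jaws open and shut (so a half turn about z gives the same grasp; the last joint's range is limited). The gripper opens to 85 mm and grips with 20 to 120 N. Pads are 22 mm wide; open, the fingers measure 114 mm over their backs; the gripper's body (76 mm by 85 mm) begins 54 mm behind the grasp point. The pads swing forward as they close: fully open they stand 13 mm farther back than shut.
Start: joints at [-1.239, 0.241, 0.005, 1.335, 0, 1.571], TCP at [0.163, -0.473, 0.248] pointing down, gripper open.
Joint ranges: [-2.72, 2.72], [-1.05, 1.87], [-1.09, 1.28], [-1.99, 2.15], [-1.42, 1.44], [-3.14, 3.14]. Speed limits (rad/s): [2.79, 2.79, 3.14, 3.14, 3.14, 3.14].

INTERFACE

Orientations are given as a 3x3 rotation matrix whose columns are the frame's x, y, z axes.
In Python, from plant import * gives the robot as it stands.
- The arm moves only by the tool arm_command, never from a script. Its argument "motion" is a list of rows, each a list of 7 numbers: the shift along the world's x, y, z in m, then the turn, a rotation vector about the world's x, y, z in rad, then the closure, from -1 (fully open) to 1 (shut), so that 0 is half open. A call has 1 to 12 rows; each row shifts and turns the pose as measured when the row begins; what a row does not reach is not made up. A row lasts 1/8 s, in which the tool goes at most 62.5 mm and 10.7 degrees, less where a joint would pass 70% of its speed; a pose out of reach is approached as far as the arm can. A call with a gripper value outside its range is refused whole. The fingers move at their own pace and stop on an object; "squeeze" is the grip in N (left out, the last holds). Time passes only in rows, so rows that do not move let the fingers close. It gives the time, the measured TCP pose, the force and the opening at its end, in the units of the state.
- state(): the state, without advancing time (a new reading comes with each control period).
- snapshot(name): name is "side" or "top"; returns a dict with "frame" (384x512x3 uint8, blue, green, red), "z_map" (384x512 float32, m along the optical axis (not along the pixel's ray), 0 where there is no reading), "fx", "fy", "cx", "cy" (pixels), "eye" and "rotation" of the camera in the world. Camera axes: x right, y up, looking along -z (the intrinsics and any distortion apply to the point x, -y, -z); pixel columns grow to the right and rows downward; lengths in m; the calibration is good to about 2 mm. A picture is of the moment at which its call begins.
- sign_off(): hands the job in, once; it reports no verdict.
Trained networks look in the newest picture that a camera, given by its name, has taken for a name from the list of things; names that differ only in an ending like _2 or _b are one class to them, and where a whole thing is asked for, a point or a joint stands for the part that bears it (a point fixed in the world has none). Each returns a list of dicts, best first, with "score" (0 to 1); they miss things now and then, are a little off and sometimes report something else, mostly with a low value. They report only what shows in the picture. A call takes as long as a camera call.
- search_frame(camera, target): "uv" ([column, row] in pixels, amid what is visible of it).
- spot_point(camera, target): "uv" ([column, row] in pixels: a listed point, or the origin of a listed thing).
The state is a dict: "time": time; "joints": joint angles; "joint_velocities": joint speeds; "effort": joint torques, N m; "tcp_pos": TCP position; "tcp_rot": TCP orientation; "ft_force": force on the tool from outside, world axes, zero at the start; "wrist_torque": the same for the moment, N m; "gripper_width": finger opening in m.
Only numpy, scipy, OpenCV 4.12 (cv2) and the standard library are available. Lean on these libraries where they do the work, as an engineer would, in place of code of your own. Each camera call takes 0.05 s, during which the arm holds its last target. There are 200 camera calls.

## Working session

There is one attempt and no reset: what is moved stays moved. The work goes in short steps, Python scripts to look and compute and a tool call to move; the robot and the scene stay as the last step left them, time stands still between calls to the robot, and variables do not carry over. Pictures are saved under pics/ and viewed, about 8 in all and at most 12, crops included, and the job is handed in when it is done.

Besides the shell and the picture viewer there is one more tool, called after ">>>" by a JSON object that holds its "name" and its "arguments", one argument or row to a line. arm_command: Moves the arm, as the interface text tells. Its arguments: {"type":"object","properties":{"motion":{"type":"array"},"squeeze":{"type":"number"}},"required":["motion"]}

```bash
mkdir -p pics; cat > h.py <<'E'
from plant import *
import numpy as np, cv2
def world(s,uv,z=None):
    u,v=uv; R=np.array(s["rotation"]); e=np.array(s["eye"])
    d=R@np.array([(u-s["cx"])/s["fx"],-(v-s["cy"])/s["fy"],-1.])
    if z is None:
        p=s["z_map"][max(0,int(v)-2):int(v)+3,max(0,int(u)-2):int(u)+3]; p=p[p>0]
        return e+d*np.median(p) if p.size else None
    return e+d*(z-e[2])/d[2]
E
python3 - <<'E'
from h import *
np.set_printoptions(precision=4,suppress=True)
for c in("top","side"):
    s=snapshot(c); cv2.imwrite(f"pics/{c}0.png",s["frame"]); print(c,s["eye"],[k for k in s])
    for t in("dial_left_top","dial_right_top","hob","tawa","kadai","ghee_pot"):
        for r in spot_point(c,t)[:2]:
            print(t,round(r["score"],2),np.array(r["uv"]),world(s,r["uv"]),world(s,r["uv"],.085))
st=state();print(st["time"],st["tcp_pos"],st["tcp_rot"],st["gripper_width"])
E
```

```text
top [0.4311 0.1566 1.2844] ['frame', 'z_map', 'fx', 'fy', 'cx', 'cy', 'eye', 'rotation']
dial_left_top 0.83 [282.6 191.5] [0.5629 0.083  0.0839] [0.5628 0.083  0.085 ]
dial_right_top 0.72 [387.5 175.5] [ 0.5984 -0.1921  0.0846] [ 0.5984 -0.192   0.085 ]
dial_right_top 0.66 [273.4 120.9] [0.7546 0.1009 0.0696] [0.7505 0.1017 0.085 ]
hob 0.83 [319.8 140.9] [ 0.6987 -0.0218  0.0644] [ 0.6941 -0.0187  0.085 ]
tawa 0.85 [273.1 124.2] [0.7456 0.102  0.0695] [0.7416 0.1027 0.085 ]
tawa 0.35 [272.1 264.7] [0.3727 0.1125 0.0032] [0.3764 0.1153 0.085 ]
kadai 0.8 [375.7 104.7] [ 0.7938 -0.1759  0.0685] [ 0.7889 -0.1714  0.085 ]
kadai 0.25 [386.2 178.3] [ 0.5912 -0.1884  0.0841] [ 0.5911 -0.1882  0.085 ]
ghee_pot 0.58 [326.4 173.3] [ 0.603  -0.0275  0.1173] [ 0.6078 -0.0325  0.085 ]
side [0.063  0.7684 0.7724] ['frame', 'z_map', 'fx', 'fy', 'cx', 'cy', 'eye', 'rotation']
dial_left_top 0.85 [276.5 189.6] [0.5795 0.076  0.0834] [0.5783 0.0776 0.085 ]
dial_right_top 0.76 [326.5 140.2] [ 0.6032 -0.1997  0.084 ] [ 0.6024 -0.1983  0.085 ]
hob 0.78 [266.4 174.2] [0.6565 0.0197 0.0643] [0.6392 0.0416 0.085 ]
tawa 0.95 [218.2 175. ] [0.7532 0.1088 0.0704] [0.7389 0.1226 0.085 ]
kadai 0.77 [272.3 131.1] [ 0.7327 -0.1058  0.1129] [ 0.761  -0.1428  0.085 ]
ghee_pot 0.81 [295.2 170.1] [ 0.5867 -0.0163  0.0883] [ 0.5892 -0.0201  0.085 ]
0.7 [ 0.1629 -0.4727  0.2483] [[ 0.9455  0.3258  0.    ]
 [ 0.3258 -0.9455 -0.    ]
 [ 0.      0.     -1.    ]] 0.08539673505148491
```

View pics/top0.png

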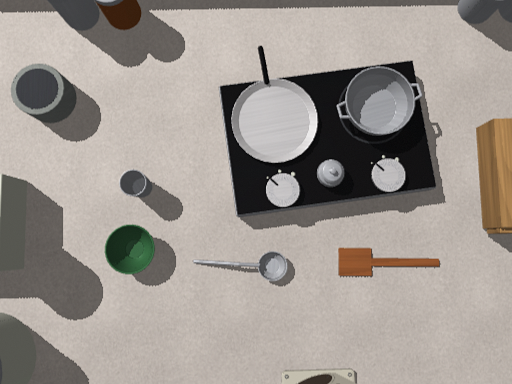

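View pics/side0.png

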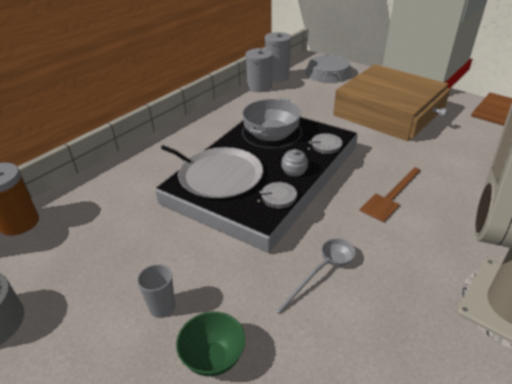

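The tawa stands on the left plate, with the left dial in front of it at about (283,190) in the top picture. The right dial is at (388,174). Next I refine the dial centre from depth.

```bash
python3 - <<'E'
from h import *
np.set_printoptions(precision=4,suppress=True)
for c in("top","side"):
    s=snapshot(c); z=s["z_map"]; v,u=np.indices(z.shape)
    d=np.stack([(u-s["cx"])/s["fx"],-(v-s["cy"])/s["fy"],-np.ones_like(z)],-1)*z[...,None]
    P=d@np.array(s["rotation"]).T+s["eye"]
    for q in((.567,.08),(.6,-.195)):
        m=(z>0)&(np.hypot(P[...,0]-q[0],P[...,1]-q[1])<.065)&(P[...,2]>.077)&(P[...,2]<.09)
        n,l,st,ce=cv2.connectedComponentsWithStats(m.astype(np.uint8)); k=1+st[1:,4].argmax()
        p=P[l==k]; (cx,cy),r=cv2.minEnclosingCircle(p[:,:2].astype(np.float32))
        print(c,cx,cy,r,p.mean(0),np.median(p[:,2]),st[k,4])
    if c=="top":
        f=cv2.resize(s["frame"][140:220,240:420],None,fx=4,fy=4,interpolation=cv2.INTER_CUBIC); cv2.imwrite("pics/d0.png",f)
E
```

```text
top 0.566990852355957 0.08341368287801743 0.045155271887779236 [0.5665 0.0837 0.0843] 0.08438361961386698 906
top 0.5997025370597839 -0.1941271722316742 0.045782726258039474 [ 0.5988 -0.1933  0.0841] 0.08420797114505252 902
side 0.5667023062705994 0.08291476219892502 0.04694171994924545 [0.5654 0.0869 0.0842] 0.08440734503576869 686
side 0.6008247137069702 -0.19332276284694672 0.046986114233732224 [ 0.5985 -0.1892  0.084 ] 0.08430394062038327 449
```

View pics/d0.png

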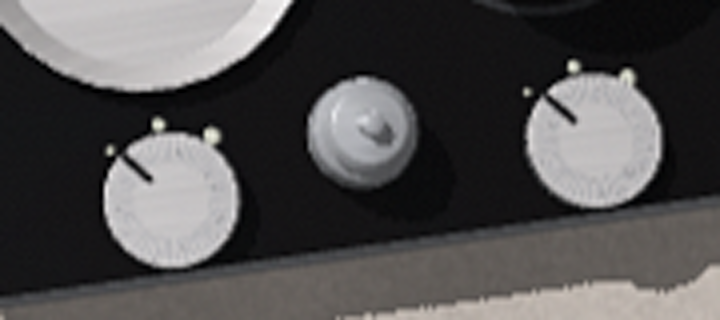

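Both pointers are at their off dots, and the left dial centre is (0.567, 0.083, 0.085). The dials measure 0.28 m apart, as they should. I move over the left dial now.

>>> {"name": "arm_command", "arguments": {
  "motion": [
    [0.034,0.046,0,0,0,0,-0.2],
    [0.034,0.046,0,0,0,0,-0.2],
    [0.034,0.046,0,0,0,0,-0.2],
    [0.034,0.046,0,0,0,0,-0.2],
    [0.034,0.046,0,0,0,0,-0.2],
    [0.034,0.046,0,0,0,0,-0.2],
    [0.034,0.046,0,0,0,0,-0.2],
    [0.034,0.046,0,0,0,0,-0.2],
    [0.034,0.046,0,0,0,0,-0.2],
    [0.034,0.046,0,0,0,0,-0.2],
    [0.034,0.046,0,0,0,0,-0.2],
    [0.034,0.046,0,0,0,0,-0.2]
  ],
  "squeeze": 20
}}

```text
time: 2.3
tcp_pos: [0.5803, 0.094, 0.2503]
tcp_rot: [[0.949, 0.317, 0.01], [0.317, -0.949, -0.006], [0.007, 0.009, -1.0]]
ft_force: [0.9, -1.2, 0.3]
gripper_width: 0.0514
```

```bash
python3 -c "
from plant import *
s=state();print(s)"
```

```text
{'time': 2.3, 'joints': array([ 0.16419201,  0.41077268,  0.24997342,  1.40150235, -0.00728309,
        2.98361503]), 'joint_velocities': array([ 0.60041957,  0.66702141,  0.98257978,  0.30404661, -0.0099317 ,
        0.60332179]), 'effort': array([ -0.30313404, -48.30751777,  22.50482619,  -0.16493442,
         0.15278508,  -0.48573017]), 'tcp_pos': array([0.58034509, 0.09403862, 0.25031606]), 'tcp_rot': array([[ 0.94852582,  0.31655516,  0.0095706 ],
       [ 0.31661696, -0.94853576, -0.00579662],
       [ 0.0072431 ,  0.00852846, -0.9999374 ]]), 'ft_force': array([ 0.94000317, -1.15092524,  0.2741523 ]), 'wrist_torque': array([-0.01705612, -0.07608542,  0.01082026]), 'gripper_width': 0.05140963685482665}
```

>>> {"name": "arm_command", "arguments": {
  "motion": [
    [-0.013,-0.011,-0.03,0,0,0.18,-0.2],
    [0,0,-0.03,0,0,0.18,-0.2],
    [0,0,-0.03,0,0,0.18,-0.2],
    [0,0,-0.03,0,0,0.18,-0.2],
    [0,0,0,0,0,0,-0.2],
    [0,0,0,0,0,0,-0.2]
  ]
}}

```text
time: 3.05
tcp_pos: [0.5714, 0.0887, 0.1268]
tcp_rot: [[0.484, 0.875, 0.013], [0.875, -0.484, 0.007], [0.012, 0.008, -1.0]]
ft_force: [0.1, 0.1, 0.3]
gripper_width: 0.0515
```

```bash
python3 -c "
from h import *
s=state();print(s['time'],s['joints'],s['tcp_pos'],s['tcp_rot'],s['ft_force'],s['wrist_torque'])
s=snapshot('side');cv2.imwrite('pics/s1.png',cv2.resize(s['frame'][80:240,180:400],None,fx=3,fy=3,interpolation=cv2.INTER_CUBIC))"
```

```text
3.05 [ 0.15158964  0.4608803  -0.00267906  1.09381059  0.00502968  2.22768598] [0.57142015 0.08874875 0.12681556] [[ 0.48396422  0.87499833  0.01251231]
 [ 0.875003   -0.4840669   0.00699941]
 [ 0.01218127  0.00756085 -0.99989722]] [0.12830474 0.10143879 0.27888165] [-0.00594599  0.01797744  0.01498276]
```

View pics/s1.png

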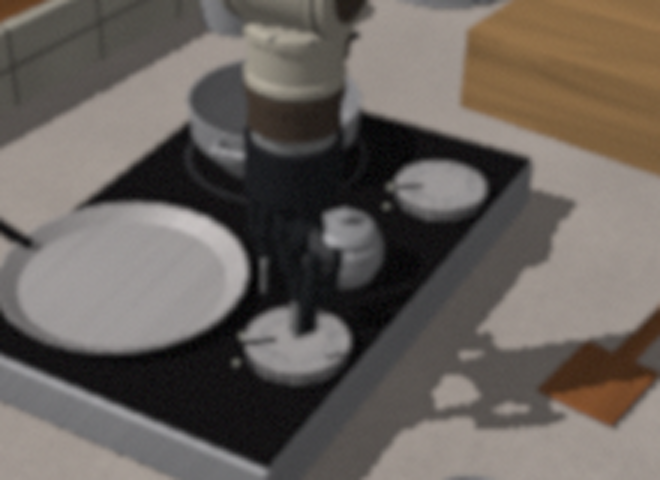

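The gripper is above the left dial and clear of the tawa and the ghee pot. I correct the tilt and centring and come down gently.

>>> {"name": "arm_command", "arguments": {
  "motion": [
    [-0.004,-0.006,-0.008,-0.007,0.012,0,-0.2],
    [0,0,-0.007,0,0,0,-0.2],
    [0,0,0,0,0,0,-0.2],
    [-0.0005,-0.0005,-0.003,0,0,0,-0.2],
    [0,0,0,0,0,0,-0.2]
  ]
}}

```text
time: 3.72
tcp_pos: [0.5683, 0.0818, 0.1107]
tcp_rot: [[0.486, 0.874, 0.005], [0.874, -0.486, 0.0], [0.002, 0.004, -1.0]]
ft_force: [-0.5, 0.3, -0.2]
gripper_width: 0.0515
```

>>> {"name": "arm_command", "arguments": {
  "motion": [
    [-0.001,0.001,-0.004,0,0.004,0,-0.2],
    [0,0,-0.003,0,0,0,-0.2],
    [0,0,-0.002,0,0,0,-0.2]
  ]
}}

```text
time: 4.1
tcp_pos: [0.5675, 0.0831, 0.1013]
tcp_rot: [[0.486, 0.874, 0.001], [0.874, -0.486, 0.0], [0.001, 0.001, -1.0]]
ft_force: [0.0, -0.3, -0.0]
gripper_width: 0.0515
```

>>> {"name": "arm_command", "arguments": {
  "motion": [
    [0,0,-0.0015,0,0,0,-0.2],
    [0,0,-0.001,0,0,0,-0.2]
  ]
}}

```text
time: 4.35
tcp_pos: [0.5673, 0.0831, 0.0985]
tcp_rot: [[0.486, 0.874, 0.001], [0.874, -0.486, 0.0], [0.001, 0.001, -1.0]]
ft_force: [-0.0, -0.9, 0.7]
gripper_width: 0.0516
```

>>> {"name": "arm_command", "arguments": {
  "motion": [
    [0,0,-0.001,0,0,0,-0.2],
    [0,0,-0.001,0,0,0,-0.2]
  ]
}}

```text
time: 4.6
tcp_pos: [0.5674, 0.0831, 0.0971]
tcp_rot: [[0.486, 0.874, 0.001], [0.874, -0.486, 0.0], [0.001, 0.001, -1.0]]
ft_force: [-1.8, -1.0, 4.1]
gripper_width: 0.0511
```

>>> {"name": "arm_command", "arguments": {
  "motion": [
    [0,0,-0.0015,0,0,0,-0.2],
    [0,0,-0.0005,0,0,0,-0.2]
  ]
}}

```text
time: 4.85
tcp_pos: [0.5674, 0.0831, 0.0962]
tcp_rot: [[0.486, 0.874, 0.002], [0.874, -0.486, 0.001], [0.001, 0.001, -1.0]]
ft_force: [-2.7, -0.3, 6.2]
gripper_width: 0.0513
```

Contact is at 6 N. I turn clockwise by a quarter radian first and check the torque.

>>> {"name": "arm_command", "arguments": {
  "motion": [
    [0,0,-0.001,0,0,-0.08,-0.2],
    [0,0,-0.0007,0,0,-0.08,-0.2],
    [0,0,-0.0007,0,0,-0.08,-0.2]
  ]
}}

```text
time: 5.22
tcp_pos: [0.5675, 0.0832, 0.0959]
tcp_rot: [[0.685, 0.728, 0.004], [0.728, -0.685, 0.0], [0.003, 0.002, -1.0]]
ft_force: [-1.7, 0.3, 7.2]
gripper_width: 0.0512
```

```bash
python3 -c "
from h import *
s=state();print(s['time'],s['joints'],s['wrist_torque'],s['ft_force'])"
```

```text
5.225 [ 1.45673837e-01  4.88015457e-01 -4.69496481e-02  1.03210680e+00
 -2.23274573e-04  2.47117798e+00] [0.00849178 0.57426374 0.04596501] [-1.7402913   0.26150876  7.17632427]
```

>>> {"name": "arm_command", "arguments": {
  "motion": [
    [0,0,-0.0007,0,0,-0.08,-0.2],
    [0,0,-0.0005,0,0,-0.08,-0.2],
    [0,0,-0.0005,0,0,-0.08,-0.2],
    [0,0,-0.0005,0,0,-0.08,-0.2]
  ]
}}

```text
time: 5.72
tcp_pos: [0.568, 0.0834, 0.0965]
tcp_rot: [[0.885, 0.466, 0.007], [0.466, -0.885, -0.0], [0.006, 0.003, -1.0]]
ft_force: [-1.6, -0.5, 4.7]
gripper_width: 0.051
```

```bash
python3 -c "
from h import *
s=state();print(s['time'],s['joints'],s['wrist_torque'],s['ft_force'])
s=snapshot('side');cv2.imwrite('pics/s2.png',cv2.resize(s['frame'][160:220,230:320],None,fx=7,fy=7,interpolation=cv2.INTER_CUBIC))"
```

```text
5.725 [ 1.46412623e-01  4.86398587e-01 -4.78300542e-02  1.02990287e+00
 -1.22353972e-03  2.80295428e+00] [-0.01736697  0.47102776 -0.03237268] [-1.56678598 -0.5290043   4.69130122]
```

View pics/s2.png

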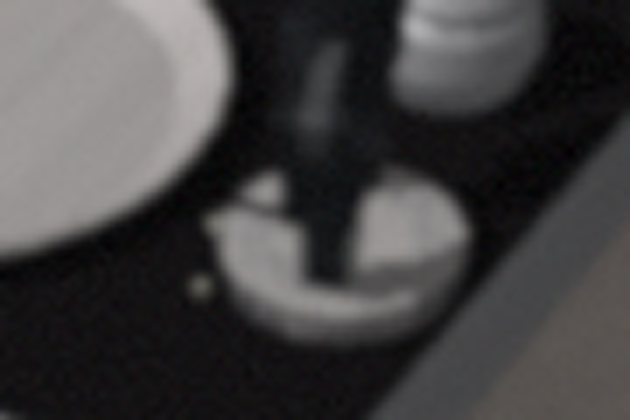

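The torque has changed sign to -0.03, so the dial is past its crest and being pulled on. The pointer has nearly reached the low dot. I lift off now.

>>> {"name": "arm_command", "arguments": {
  "motion": [
    [0,0,0.002,0,0,0,-0.2],
    [0,0,0.004,0,0,0,-0.2],
    [0,0,0.02,0,0,0,-0.2],
    [0,0,0.05,0,0,0,-0.2],
    [0,0,0.06,0,0,0,-0.2],
    [-0.03,-0.05,0.02,0,0,0,-0.2],
    [-0.03,-0.05,0,0,0,0,-0.2],
    [-0.03,-0.05,0,0,0,0,-0.2],
    [-0.03,-0.05,0,0,0,0,-0.2],
    [-0.03,-0.05,0,0,0,0,-0.2],
    [-0.03,-0.05,0,0,0,0,-0.2],
    [0,0,0,0,0,0,-0.2]
  ]
}}

```text
time: 7.28
tcp_pos: [0.3818, -0.2249, 0.2555]
tcp_rot: [[0.883, 0.47, 0.008], [0.47, -0.883, -0.006], [0.005, 0.009, -1.0]]
ft_force: [-0.2, 0.6, -0.1]
gripper_width: 0.0513
```

```bash
python3 -c "
from h import *
s=state();print(s['time'],s['ft_force'],s['tcp_pos'],s['joint_velocities'])
s=snapshot('top');cv2.imwrite('pics/t2.png',cv2.resize(s['frame'][140:220,240:420],None,fx=4,fy=4,interpolation=cv2.INTER_CUBIC));cv2.imwrite('pics/t3.png',s['frame'])"
```

```text
7.275 [-0.17945357  0.58977188 -0.13735362] [ 0.38184714 -0.22487401  0.25547535] [ 4.61750666e-02 -5.50776398e-07  2.25329764e-03 -6.86992679e-03
  3.25314256e-02 -8.71974740e-03]
```

View pics/t2.png

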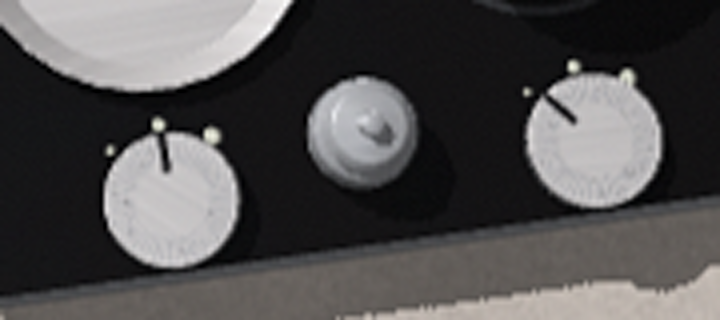

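View pics/t3.png

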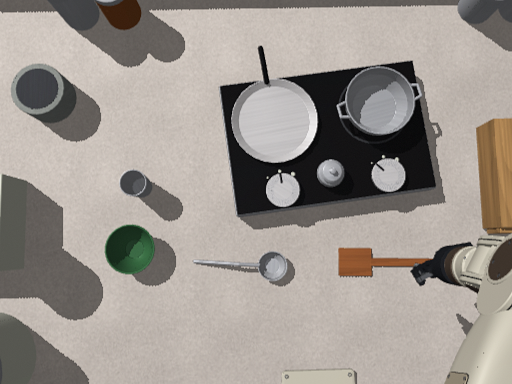

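The left pointer is on the middle (low) dot and the right pointer is still at off. The cookware is unmoved, and the arm is clear at z = 0.255, well above the spatula.

```bash
python3 -c "
from plant import *
print(sign_off())"
```

```text
the job is handed in; nothing more can be done
None
```

The tawa is on the left plate, and I turned the left dial clockwise from off into its first click (low), then handed the job in.

- **How:** I pressed two partly open fingertips on the dial's top, which read about 5–7 N at the points I checked. I turned it about 0.58 rad by friction, then lifted straight off and moved clear.
- **Past the crest:** the wrist torque went from +0.046 to −0.032 N m, showing the dial had passed the crest before I let go.
- **Last picture:** the left pointer sits on the middle (low) dot and the right pointer is still at off. All cookware and utensils look unmoved. I judged this by eye, since the joint angles could not be read directly.
- **Arm:** clear of everything at z = 0.255 m with force near zero, 7.3 s on the clock.

No check failed. The point network's estimates of the left dial's top differed between the cameras by about 15 mm, so I used the depth fit instead. That fit put the dials 280 mm apart, as given.

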